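# Fish the plug out of the wheel's waste riser

## Task

The brass plug of the wheel's waste trap sits at the bottom of the deep white riser pipe. Take the double hook out of its wooden block, catch the plug's wire handle with it (the handle is bent over, no one knows how far or to which side, so look or feel for it), draw the plug up out of the pipe, stand it upright in the middle of the terracotta saucer, and put the hook back fully home in its block. Work gently: no more than 25 N between hook and plug or pipe, do not tip the plug in its seat by pushing at the handle sideways, do not drop it or touch it with the fingers, and leave the saucer and the other things where they are.

Things in the scene. Friction and masses are not known exactly. Their poses are not given: they have to be found in the camera images.
- riser: Fixed upright white plastic pipe, outside diameter 92 mm, 105 mm tall, foot disc 108 mm across, side outlet stub to its +x. Origin: centre of its underside. Bore 80 mm across, open at the top, floor 12 mm above the origin.
- riser_mouth (a point): Centre of the bore's open mouth, 105 mm above the bench. Inside, at the riser's +y and 120 deg either side, stand rubber strips 10 mm wide, from 14 to 86 mm above the bench, sprung inwards, faces 29 mm from the axis: they hold the plug upright in the middle and grip it with a drag of a few N (10 N at most) on its way up.
- plug: Loose solid brass plug 58 mm across, 32 mm tall, 0.62 to 0.85 kg, standing on the floor of the bore. Origin: centre of its underside, z up. On top a stiff wire handle, an upside-down U of 3 mm wire: two legs at y = +13 and -13 mm, joined by a straight bar along the plug's y axis. See point handle_foot.
- handle_foot (a point): Foot of the handle, on the plug's axis, 34 mm above its underside. The bar is 40 mm from it. The handle is bent towards the plug's +x or -x by up to 0.48 rad: the bar is anywhere within 18.5 mm of the middle, NOT measured: see or feel it. It does not yield; about 4 N sideways on it begins to tip the plug. On the hook the plug hangs aslant (to 0.35 rad); it rights itself when set down.
- hook: Loose double hook, about 0.1 kg, upright in the block. Origin: centre of the underside of its collar, z up. Above: collar 40 x 40 x 8 mm, then a square wooden handle 24 x 24 mm up to 62 mm. Below: neck 26 x 26 x 18 mm, then a round 5 mm shank down to 95 mm below the origin, with an anchor-like end (see point hook_end).
- hook_end (a point): Lower end of the shank, 95 mm below the hook's origin. Two arms of 4 mm wire go out from it to the hook's +x and -x and turn up. Upturned tips: 10 mm from the shank axis (12 mm to the outside), tops 11.5 mm above this point; arm upper side 4.5 mm above this point. Gap between shank and tip for the wire: about 5 mm.
- block: Fixed wooden block 80 x 80 x 120 mm tall with an upright square 30 x 30 mm hole right through, sides along its x and y, mouth bevelled 3 mm. Origin: centre of its underside. The hook hangs in the hole by its collar: fully home, the hook's origin is 120 mm above the block's origin.
- saucer: Loose round terracotta saucer 170 mm across, rim 22 mm high, flat floor about 140 mm across and 7 mm above the origin (centre of its underside), 0.45 kg.
- jar: Glass jar with lid, 68 mm across, 100 mm tall; leave alone. Origin: centre of its underside.
- pots: Two small terracotta pots stacked in one another, 90 mm across, 100 mm tall; leave alone. Origin: centre of the underside.
- scraper: Yellow plastic scraper lying flat, 55 x 85 x 10 mm; leave alone. Origin: centre of its underside.
Not all that is in view belongs to the job. What is shaped like the riser but blue or green is not meant.

How it is judged:
On the way, in this order (a step that is already met when the one before it is completed fails the run):
1. the plug hangs on the hook, wholly above the riser's mouth (z of plug in the frame of riser above 0.118 m and contact force between hook and plug above 0.3 N), for 0.1 s.
2. the plug stands upright in the saucer (horizontal distance between plug and saucer below 0.03 m and z of plug in the frame of saucer below 0.013 m and angle between plug's own z axis and vertical below 0.1 rad and linear speed of plug below 0.02 m/s), for 0.2 s.
3. the hook is back fully home in its block (horizontal distance between hook and block below 0.005 m and z of hook in the frame of block between 0.115 and 0.123 m and angle between hook's own z axis and vertical below 0.06 rad), for 0.2 s.
At the end, for the whole second after the job is handed in: Strainer at rest on the saucer's floor, upright within 0.1 rad, within 30 mm of the saucer's centre; hook at rest in the block, collar down on the block's top within 3 mm, within 5 mm of the hole's centre, upright within 0.06 rad, free of the plug (all of step 2 and all of step 3 and linear speed of hook below 0.02 m/s and contact force between hook and plug below 0.1 N); the robot touches nothing.
It fails at once if more than 25 N between hook and plug or between hook and riser (contact force between hook and plug above 25 N or contact force between hook and riser above 25 N).
It fails at once if the plug dropped or pressed on the saucer with more than 25 N (contact force between plug and saucer above 25 N).
It fails at once if the robot itself touches the plug (contact force between any of the fingers, the arm and plug above 0.5 N).
It fails at once if the plug is tipped more than 0.08 rad in its seat by the hook pushing at it (before the hook carries the bar) (z of plug in the frame of riser below 0.03 m and angle between plug's own z axis and vertical above 0.08 rad and z of hook_end in the frame of plug below 0.055 m and contact force between hook and plug above 0.3 N).
It fails at once if the saucer is shifted more than 30 mm, or the jar, pots or scraper more than 20 mm (distance of saucer from where it was at the start of the episode above 0.03 m or distance of any of jar, pots, scraper from where it was at the start of the episode above 0.02 m).
It also fails if it takes over 72 s, if anything falls off the work surface, if the arm or the gripper's body presses on something with over 40 N, if the wrist force passes 120 N, or if a joint passes its speed limit or range.

## Robot

A 6-joint arm with a two-finger parallel gripper is mounted at the origin on the work surface. World frame = base frame: x ahead of the robot, y to its left, z up, the work surface at z = 0. Lengths are in m, angles in rad, forces in N, time in s.
With the tool pointing down it reaches from about 0.35 to 0.975 m from the base axis. Payload 4.9 kg.
Tool frame: the origin (TCP) lies on the front face of the gripper's body, between the roots of the fingers; the fingertips stand ctrl.tip_extent ahead of it and the grasp point (between the pads) lies 54 mm ahead of it (ctrl.tip_extent is the distance from the TCP to the fingertips, in m); z points along the fingers, y is the line along which they close (so a half turn about z gives the same grasp; the last joint's range is limited). The gripper opens to 85 mm and grips with 20 to 120 N. Pads are 22 mm wide; open, the fingers measure 114 mm over their backs; the gripper's body (76 mm by 85 mm) begins 54 mm behind the grasp point. The pads swing forward as they close: fully open they stand 13 mm farther back than shut.
Start: joints at [-1.339, 0.053, 1.613, -0, 1.476, -0.119], TCP at [0.215, -0.587, 0.304] pointing down, gripper open.
Joint ranges: [-3.01, 3.01], [-1.01, 2.22], [0.06, 2.58], [-1.02, 4.17], [0.09, 2.62], [-3.14, 3.14]. Speed limits (rad/s): [2.57, 2.57, 3.14, 3.14, 3.14, 3.14].

## Interface

Orientations are given as a rotation vector (axis times angle).
In Python, from station import ctrl gives the robot as it stands.
- The arm moves only by the tool apply_moves, never from a script. Its argument "rows" is one flat list of numbers, 6 for each row, row after row: the shift along the tool's x, y, z normalised to -1 to 1, where 1 is 0.6 m, then the turn, a rotation vector about the tool's x, y, z normalised to -1 to 1, where 1 is 90 degrees. A call has 1 to 20 rows; each row is the pose to reach, as a shift and turn from the pose commanded when the call began, along the tool's axes at that moment; what a row does not reach only later rows make up. A row lasts 1/10 s, in which the tool goes at most 50 mm and 8.59 degrees, less where a joint would pass 70% of its speed; a pose out of reach is approached as far as the arm can. A call with a number of a shift or a turn outside -1 to 1 is refused whole. A call with a gripper value outside its range is refused whole. "grip" is the opening, from 0 (shut) to 1 (fully open), set as the call begins (left out, the last holds). The fingers move at their own pace and stop on an object; "grip_force" is the grip in N (left out, the last holds). Time passes only in rows, so rows that repeat a pose let the fingers close. It gives the time, the measured TCP pose, the force, the opening and the grip force at its end, in the units of the state.
- ctrl.get_obs(): the state, without advancing time (a new reading comes with each control period).
- ctrl.get_image(name): name is "side" or "top" or "wrist"; returns (picture, depth): 384x512x3 uint8, blue, green, red; 384x512 float32, m along the optical axis (not along the pixel's ray), 0 where there is no reading.
- ctrl.camera_model(name): a dict with "mtx" (3x3 intrinsics, pixels), "R" (3x3) and "t" (3): a world point X has camera coordinates R X + t; the wrist camera has in their place "tool_from_camera" (4x4, takes a point from camera to tool coordinates, whose origin is the TCP and whose axes are the flange's). Camera axes: x right, y down, z forward; pixel columns grow to the right and rows downward; lengths in m; the calibration is good to about 2 mm. A picture is of the moment at which its call begins: read the wrist's pose just before it. camera_model takes no time and is no camera call.
- ctrl.finish_job(): hands the job in; it is judged then, once.
The state is a dict: "t": time; "q": joint angles; "dq": joint speeds; "effort": joint torques, N m; "tool_pos": TCP position; "tool_rot": TCP orientation; "contact_force": force on the tool from outside, world axes, zero at the start; "wrist_torque": the same for the moment, N m; "opening": finger opening in m; "grip_force": force on a finger pad.
Only numpy, scipy, OpenCV 4.12 (cv2) and the standard library are available. Lean on these libraries where they do the work, as an engineer would, in place of code of your own. Each camera call takes 0.05 s, during which the arm holds its last target. There are 200 camera calls.

## Working session

There is one attempt and no reset: what is moved stays moved. The work goes in short steps, Python scripts to look and compute and a tool call to move; the robot and the scene stay as the last step left them, time stands still between calls to the robot, and variables do not carry over. Pictures are saved under pics/ and viewed, at most 10 in all, crops included, and the job is handed in when it is done.

Besides the shell and the picture viewer there is one more tool, called after ">>>" in YAML: its name, and indented under it one key for each argument. apply_moves: Moves the arm, as the interface text tells. Its arguments: {"type":"object","properties":{"rows":{"type":"array","items":{"type":"number"}},"grip":{"type":"number"},"grip_force":{"type":"number"}},"required":["rows"]}

```bash
mkdir -p pics
cat > h.py <<'E'
import numpy as np, cv2
from scipy.spatial.transform import Rotation as R
from station import ctrl
def grab(n):
    o=ctrl.get_obs(); im,d=ctrl.get_image(n); m=ctrl.camera_model(n)
    K=np.array(m["mtx"])
    if n=="wrist":
        T=np.array(m["tool_from_camera"]); W=np.eye(4)
        W[:3,:3]=R.from_rotvec(o["tool_rot"]).as_matrix(); W[:3,3]=o["tool_pos"]
        C=W@T
    else:
        C=np.eye(4); r=np.array(m["R"]); C[:3,:3]=r.T; C[:3,3]=-r.T@np.array(m["t"])
    return im,d,K,C
def cloud(d,K,C):
    v,u=np.mgrid[:d.shape[0],:d.shape[1]]
    P=np.stack([(u-K[0,2])/K[0,0]*d,(v-K[1,2])/K[1,1]*d,d],-1)
    return P@C[:3,:3].T+C[:3,3]
def save(n,tag):
    im,d,K,C=grab(n); cv2.imwrite(f"pics/{tag}.png",im); np.savez(f"pics/{tag}.npz",im=im,d=d,K=K,C=C); return im,d,K,C
def load(tag):
    z=np.load(f"pics/{tag}.npz"); return z["im"],z["d"],z["K"],z["C"]
E
python3 - <<'E'
from h import *
a=save("top","top0");b=save("side","side0")
print(a[3],b[3],ctrl.tip_extent); o=ctrl.get_obs(); print(o)
print(R.from_rotvec(o["tool_rot"]).as_matrix())
print(ctrl.camera_model("wrist"))
E
```

```text
[[ 0.02561839 -0.98611993  0.16404631  0.36949795]
 [-0.99944007 -0.02173215  0.0254412  -0.02098044]
 [-0.021523   -0.16460621 -0.98612451  0.93605912]
 [ 0.          0.          0.          1.        ]] [[-0.93538526 -0.25987326  0.23983392  0.34169512]
 [-0.35343897  0.66470734 -0.65821353  0.53101836]
 [ 0.01163273 -0.70044988 -0.71360679  0.69750417]
 [ 0.          0.          0.          1.        ]] 0.0726
{'t': 0.1, 'q': array([-1.33901682e+00,  5.32986191e-02,  1.61419851e+00, -3.95859194e-05,
        1.47600926e+00, -1.18966026e-01]), 'dq': array([-0.00128359,  0.00026149, -0.00189107, -0.00027722, -0.00227078,
       -0.0001031 ]), 'effort': array([-2.65000608e-04, -3.94907999e+01, -3.71361637e+01, -1.33101430e-04,
        3.96989679e-03,  6.77328785e-06]), 'tool_pos': array([ 0.21465798, -0.58650519,  0.30275603]), 'tool_rot': array([-3.09152531e+00, -5.47802876e-01,  2.31131544e-04]), 'contact_force': array([ 0.04957062, -0.14709876,  0.13950857]), 'wrist_torque': array([-0.03207084,  0.02677644,  0.00891712]), 'grip_force': 0.0, 'opening': 0.08538746299999446}
[[ 9.39115553e-01  3.43601148e-01 -4.77957959e-04]
 [ 3.43601429e-01 -9.39113743e-01  1.85350700e-03]
 [ 1.88010243e-04 -1.90488429e-03 -9.99998168e-01]]
{'mtx': array([[307.07658903,   0.        , 254.82144462],
       [  0.        , 307.07658903, 190.32808394],
       [  0.        ,   0.        ,   1.        ]]), 'tool_from_camera': array([[ 1.20823422e-03, -9.62449607e-01, -2.71457721e-01,
         6.87694059e-02],
       [ 9.99999228e-01,  1.08375751e-03,  6.08460490e-04,
        -6.18886900e-04],
       [-2.91418217e-04, -2.71458247e-01,  9.62450173e-01,
        -6.94714885e-02],
       [ 0.00000000e+00,  0.00000000e+00,  0.00000000e+00,
         1.00000000e+00]])}
```

View pics/top0.png

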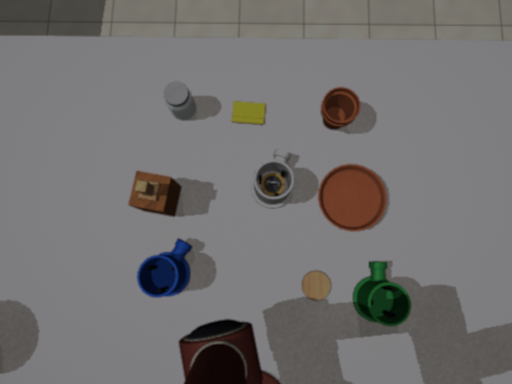

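View pics/side0.png

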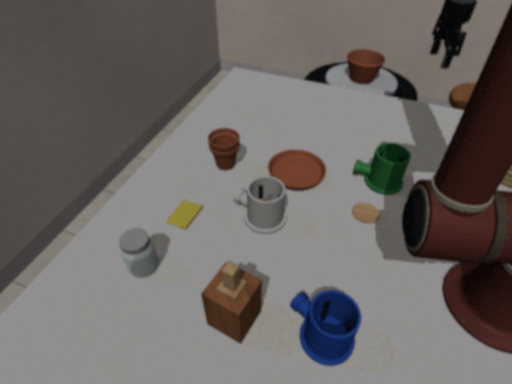

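The top view shows three riser-shaped things: white at (273,183), blue at (163,274) and green at (383,300). Only the white one fits the description. The block with the hook is at (155,192) and the saucer at (352,197). I'll confirm with one enlarged crop and measure.

Run:
```python
from h import *
im,d,K,C=load("top0"); P=cloud(d,K,C)
c1=cv2.resize(im[140:220,230:330],None,fx=5,fy=5,interpolation=3)[:, :400]
c2=cv2.resize(im[160:225,120:190],None,fx=5.7,fy=5.7,interpolation=3)
h=np.zeros((400,800,3),np.uint8); h[:c1.shape[0],:400]=c1; c2=c2[:400,:400]; h[:c2.shape[0],400:400+c2.shape[1]]=c2
cv2.imwrite("pics/crop1.png",h)
def circ(X):
    A=np.c_[2*X,np.ones(len(X))]; s=np.linalg.lstsq(A,(X**2).sum(1),rcond=None)[0]; return s[:2],np.sqrt(s[2]+s[:2]@s[:2])
def reg(c,r,zl,zh):
    q=P[c[1]-r:c[1]+r,c[0]-r:c[0]+r].reshape(-1,3); return q[(q[:,2]>zl)&(q[:,2]<zh)]
for nm,c,r,zl,zh in [("riser",(273,180),28,.099,.112),("saucer rim",(352,197),45,.017,.03)]:
    q=reg(c,r,zl,zh); print(nm,len(q),circ(q[:,:2]),q[:,2].mean(),q.min(0),q.max(0), (q.min(0)+q.max(0))/2)
q=reg((273,180),18,.03,.1); print("inside",len(q),np.histogram(q[:,2],14))
S,=[reg((282,155),14,.02,.08)]; print("stub",len(S),S.mean(0),S.min(0),S.max(0))
q=reg((155,192),32,.112,.127); print("block top",len(q),q[:,2].mean(),cv2.minAreaRect((q[:,:2]*1000).astype(np.float32)))
q=reg((150,188),25,.127,.25); print("hook",len(q),np.histogram(q[:,2],12))
for zl,zh in((.17,.2),(.124,.134)):
    q=reg((150,188),25,zl,zh); 
    if len(q)>3: print(zl,len(q),q.mean(0),cv2.minAreaRect((q[:,:2]*1000).astype(np.float32)))
q=reg((352,197),18,-.01,.03);print("saucer floor",q[:,2].mean())
```

```text
riser 326 (array([ 0.53890316, -0.0523273 ]), np.float64(0.04275513961837177)) 0.10348024077674413 [ 0.49353199 -0.09836906  0.09916683] [ 0.58394608 -0.00745518  0.10691818] [ 0.53873904 -0.05291212  0.10304251]
saucer rim 571 (array([ 0.51504915, -0.24874767]), np.float64(0.08058195460228189)) 0.020475396609816208 [ 0.4317351  -0.33201094  0.01700384] [ 0.59898226 -0.16720059  0.02555182] [ 0.51535868 -0.24960577  0.02127783]
inside 805 (array([ 25,  41, 355,  74,  25,  26,  25,  29,  26,  27,  46,  58,  20,
        28]), array([0.03002802, 0.03501453, 0.04000105, 0.04498756, 0.04997407,
       0.05496059, 0.0599471 , 0.06493362, 0.06992013, 0.07490665,
       0.07989316, 0.08487968, 0.08986619, 0.0948527 , 0.09983922]))
stub 224 [ 0.60300748 -0.06941396  0.04804791] [ 0.5714646  -0.09481853  0.02616931] [ 0.6283452  -0.03952506  0.07840706]
block top 994 0.11922387628745125 ((504.1993408203125, 224.20518493652344), (81.26651000976562, 80.48565673828125), 80.69190979003906)
hook 295 (array([ 73,  10,  11,   5,   9,  14,  10,   6,  11,  10,  35, 101]), array([0.12701157, 0.13174813, 0.13648468, 0.14122124, 0.14595779,
       0.15069435, 0.1554309 , 0.16016746, 0.16490401, 0.16964056,
       0.17437712, 0.17911367, 0.18385023]))
0.17 145 [0.5030247  0.22265911 0.17952525] ((503.8957824707031, 223.81459045410156), (23.900732040405273, 23.958351135253906), 81.6893539428711)
0.124 157 [0.49929347 0.21777099 0.1270495 ] ((503.7510681152344, 223.8455810546875), (40.68449020385742, 39.319053649902344), 81.0810775756836)
saucer floor 0.006105434434621541
```

View pics/crop1.png

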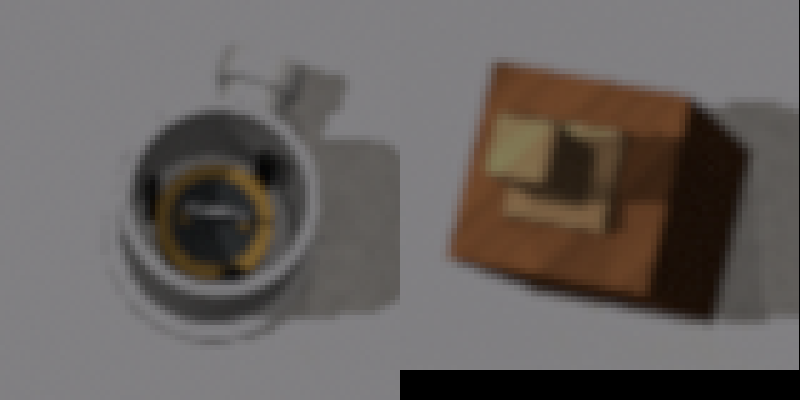

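The crop confirms the white riser, with the dark plug, its brass rim and the bent wire bar inside, and the square hook head on the block. Next I go over the riser for a close wrist look, turning to the block's yaw on the way.

>>> apply_moves:
  rows: [0.813,-0.65,-0.033,0,0,0.322,0.813,-0.65,-0.033,0,0,0.322,0.813,-0.65,-0.033,0,0,0.322,0.813,-0.65,-0.033,0,0,0.322,0.813,-0.65,-0.033,0,0,0.322,0.813,-0.65,-0.033,0,0,0.322,0.813,-0.65,-0.033,0,0,0.322,0.813,-0.65,-0.033,0,0,0.322,0.813,-0.65,-0.033,0,0,0.322,0.813,-0.65,-0.033,0,0,0.322,0.813,-0.65,-0.033,0,0,0.322,0.813,-0.65,-0.033,0,0,0.322,0.813,-0.65,-0.033,0,0,0.322,0.813,-0.65,-0.033,0,0,0.322,0.813,-0.65,-0.033,0,0,0.322,0.813,-0.65,-0.033,0,0,0.322,0.813,-0.65,-0.033,0,0,0.322,0.813,-0.65,-0.033,0,0,0.322]

```text
t: 1.9
tool_pos: [0.5385, -0.054, 0.3237]
tool_rot: [3.132, -0.246, 0.0]
contact_force: [1.0, 1.3, 0.2]
opening: 0.0854
grip_force: 0.0
```

Run:
```python
from h import *
im,d,K,C=save("wrist","w1"); print(ctrl.get_obs())
cv2.imwrite("pics/w1v.png",cv2.resize(im,(800,600),interpolation=2))
P=cloud(d,K,C); c=np.array([.539,-.0525]); r=np.linalg.norm(P[...,:2]-c,axis=-1)
def circ(X):
    A=np.c_[2*X,np.ones(len(X))]; s=np.linalg.lstsq(A,(X**2).sum(1),rcond=None)[0]; return s[:2],np.sqrt(s[2]+s[:2]@s[:2])
m=(P[...,2]>.102)&(P[...,2]<.11)&(r<.055)&(d>0); print(m.sum(),circ(P[m][:,:2]))
m=(P[...,2]>.07)&(P[...,2]<.1)&(r<.026)&(d>0);q=P[m];v,u=np.where(m)
print(len(q)); print(np.round(np.c_[u,v,q*1000][::max(1,len(q)//40)]))
```

```text
{'t': 1.95, 'q': array([-2.37200732e-01, -1.59573482e-01,  1.78418726e+00, -2.59666424e-05,
        1.51692875e+00,  1.49005574e+00]), 'dq': array([ 4.72743678e-03,  2.37670039e-03, -3.99089495e-03,  1.74184513e-04,
        7.57001155e-04, -7.54392270e-05]), 'effort': array([ 1.84475665e-02, -3.03787208e+01, -3.73603928e+01,  8.96823094e-04,
        8.38941469e-04, -9.92408168e-04]), 'tool_pos': array([ 0.53854847, -0.05386311,  0.32371379]), 'tool_rot': array([ 3.13195111e+00, -2.45511609e-01,  7.13007777e-05]), 'contact_force': array([ 0.00729695,  0.0173419 , -0.39268034]), 'wrist_torque': array([-0.04812992, -0.01931175, -0.02208307]), 'grip_force': 0.0, 'opening': 0.08556303964274078}
1674 (array([ 0.53941846, -0.04927477]), np.float64(0.042656935316756295))
104
[[239. 171. 540. -37.  71.]
 [263. 171. 537. -62.  73.]
 [239. 172. 539. -37.  71.]
 [263. 172. 537. -62.  78.]
 [238. 173. 539. -36.  76.]
 [240. 173. 538. -37.  71.]
 [263. 173. 536. -62.  80.]
 [238. 174. 539. -36.  79.]
 [262. 174. 536. -61.  83.]
 [264. 174. 535. -63.  82.]
 [238. 175. 539. -36.  82.]
 [252. 175. 53
[... 434 characters left out ...]
 [256. 176. 536. -54.  88.]
 [258. 176. 535. -56.  87.]
 [260. 176. 535. -59.  87.]
 [262. 176. 535. -61.  88.]
 [264. 176. 534. -63.  86.]
 [238. 177. 537. -36.  86.]
 [240. 177. 537. -38.  88.]
 [242. 177. 537. -40.  88.]
 [244. 177. 537. -42.  88.]
 [246. 177. 536. -44.  87.]
 [248. 177. 536. -46.  87.]
 [250. 177. 536. -48.  87.]
 [252. 177. 535. -50.  85.]
 [254. 177. 535. -52.  87.]
 [256. 177. 535. -54.  87.]
 [258. 177. 535. -56.  88.]
 [260. 177. 534. -58.  87.]
 [262. 177. 533. -60.  85.]
 [264. 177. 533. -62.  86.]
 [238. 178. 537. -36.  87.]
 [240. 178. 536. -38.  87.]
 [242. 178. 536. -40.  87.]
 [244. 178. 535. -42.  86.]
 [246. 178. 535. -44.  86.]
 [248. 178. 535. -46.  86.]]
```

View pics/w1v.png

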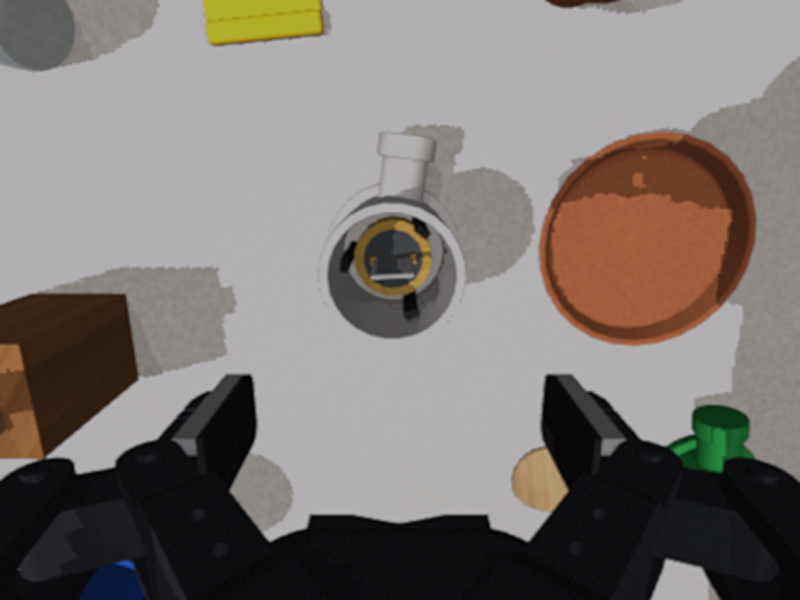

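The bar lies at world x≈0.536, y −0.036…−0.063, z≈0.086, leaning only about 3 mm to −x of the bore axis. The plug's x axis is at yaw ≈ −7.5°. Now to the block.

>>> apply_moves:
  rows: [-0.129,-0.449,0.03,0,0,0,-0.129,-0.449,0.03,0,0,0,-0.129,-0.449,0.03,0,0,0,-0.129,-0.449,0.03,0,0,0,-0.129,-0.449,0.03,0,0,0,-0.129,-0.449,0.03,0,0,0,-0.129,-0.449,0.03,0,0,0,-0.129,-0.449,0.03,0,0,0,-0.129,-0.449,0.03,0,0,0]

```text
t: 2.85
tool_pos: [0.5043, 0.224, 0.3058]
tool_rot: [3.132, -0.245, 0.0]
contact_force: [-0.1, 0.1, 0.5]
opening: 0.0853
grip_force: 0.0
```

Run:
```python
from h import *
im,d,K,C=save("wrist","w2"); o=ctrl.get_obs(); print(o["tool_pos"],o["tool_rot"])
P=cloud(d,K,C); c=np.array([.504,.224]); r=np.linalg.norm(P[...,:2]-c,axis=-1)
for zl,zh,rr in((.175,.19,.03),(.123,.135,.04),(.115,.122,.07)):
    m=(P[...,2]>zl)&(P[...,2]<zh)&(r<rr)&(d>0); q=P[m]; print(m.sum(),q.mean(0),cv2.minAreaRect((q[:,:2]*1000).astype(np.float32)))
```

```text
[0.50435318 0.22385169 0.30586357] [ 3.13178467e+00 -2.46213752e-01  5.15545342e-04]
1204 [0.50551416 0.22724733 0.18096606] ((504.4944763183594, 227.392578125), (23.916994094848633, 23.471078872680664), 80.83834838867188)
1049 [0.51144181 0.22576937 0.12754675] ((504.4295959472656, 227.41824340820312), (39.92868423461914, 39.5750617980957), 81.0556411743164)
5650 [0.50940791 0.22667644 0.11952062] ((503.7781677246094, 227.60592651367188), (80.42739868164062, 80.43572235107422), 80.76943969726562)
```

>>> apply_moves:
  rows: [0,-0.003,0.07,0,0,0,0,-0.003,0.12,0,0,0,0,-0.003,0.143,0,0,0,0,-0.003,0.143,0,0,0,0,-0.003,0.143,0,0,0]

```text
t: 3.4
tool_pos: [0.5051, 0.2265, 0.2212]
tool_rot: [-3.131, 0.245, -0.003]
contact_force: [0.1, 0.3, 0.3]
opening: 0.0852
grip_force: 0.0
```

>>> apply_moves:
  rows: [0,0,0,0,0,0,0,0,0,0,0,0,0,0,0,0,0,0,0,0,0,0,0,0,0,0,0,0,0,0,0,0,0,0,0,0,0,0,0,0,0,0,0,0,0,0,0,0]
  grip: 0.1
  grip_force: 60

```text
t: 4.2
tool_pos: [0.5046, 0.227, 0.2206]
tool_rot: [-3.132, 0.243, -0.002]
contact_force: [0.0, -0.7, 5.0]
opening: 0.0234
grip_force: 59.5
```

>>> apply_moves:
  rows: [0,0,-0.02,0,0,0,0,0,-0.05,0,0,0,0,0,-0.1,0,0,0,0,0,-0.15,0,0,0,0,0,-0.21,0,0,0,0,0,-0.21,0,0,0,0,0,-0.21,0,0,0,0,0,-0.21,0,0,0]

```text
t: 5.0
tool_pos: [0.5036, 0.2267, 0.344]
tool_rot: [3.131, -0.243, -0.005]
contact_force: [0.4, -0.5, -1.7]
opening: 0.0233
grip_force: 58.9
```

Run:
```python
from h import *
o=ctrl.get_obs(); print(o["tool_pos"],o["tool_rot"],o["contact_force"],o["opening"])
w,dw,_,_=save("wrist","w3"); s,ds,K,C=save("side","s3")
X=o["tool_pos"]-np.array([0,0,.054+.09]); Xc=C[:3,:3].T@(X-C[:3,3]); u,v=(K@Xc)[:2]/Xc[2]; print(u,v)
u,v=int(u),int(v)
c=s[max(0,v-60):v+60,max(0,u-50):u+50]
h=np.zeros((480,800,3),np.uint8); h[:384//1*1,:512][:300,:400]=cv2.resize(w,(400,300)); c=cv2.resize(c,(400,480),interpolation=2); h[:,400:]=c
cv2.imwrite("pics/c3.png",h)
```

```text
[0.5035898  0.22668784 0.34403059] [ 3.13109419 -0.24312411 -0.00456004] [ 0.37015114 -0.49186614 -1.70101458] 0.02328274958449296
230.13550406155923 261.10307369589395
```

View pics/c3.png

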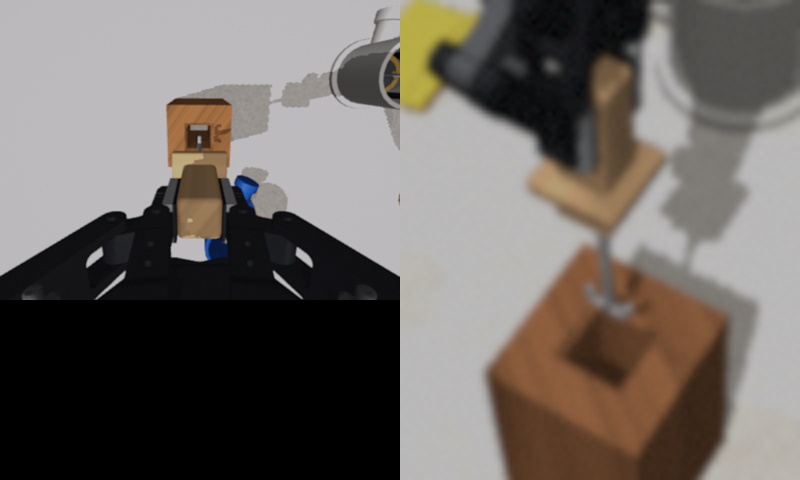

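The hook is held, and in the side crop its arms run along the tool's x, from (585,290) to (632,310), which is across the bar as needed. Now to a point over the bore, 17 mm to the +x side of the bar.

>>> apply_moves:
  rows: [0.03,0.09,0,0,0,0,0.06,0.17,0,0,0,0,0.09,0.25,0,0,0,0,0.12,0.33,0,0,0,0,0.14,0.4,0,0,0,0,0.153,0.446,0,0,0,0,0.153,0.446,0,0,0,0,0.153,0.446,0,0,0,0,0.153,0.446,0,0,0,0,0.153,0.446,0,0,0,0]

```text
t: 6.1
tool_pos: [0.5535, -0.0505, 0.3455]
tool_rot: [-3.132, 0.24, 0.001]
contact_force: [0.3, -1.1, -1.1]
opening: 0.0236
grip_force: 59.4
```

Run:
```python
from h import *
o=ctrl.get_obs(); print(o["tool_pos"],o["tool_rot"],o["contact_force"])
w,d,K,C=save("wrist","w4"); P=cloud(d,K,C)
T=np.array(ctrl.camera_model("wrist")["tool_from_camera"])
Q=(P-C[:3,3])@C[:3,:3]@T[:3,:3].T+T[:3,3]
m=(abs(Q[...,0])<.03)&(abs(Q[...,1])<.008)&(Q[...,2]>.125)&(Q[...,2]<.2)&(d>0)
v,u=np.where(m);print(m.sum()); print(np.round(np.c_[u,v,Q[m]*1000,P[m]*1000],1)[::max(1,m.sum()//14)])
r=np.linalg.norm(P[...,:2]-[.5394,-.0493],axis=-1)
m=(P[...,2]>.08)&(P[...,2]<.095)&(r<.025)&(d>0);v,u=np.where(m);print(m.sum()); 
if m.sum(): print(np.round(np.c_[u,v,P[m]*1000],1)[::max(1,m.sum()//12)])
s,_,_,_=save("side","s4")
h=np.zeros((450,800,3),np.uint8); h[:,:400]=cv2.resize(w[90:270,180:340],(400,450),interpolation=2); h[:,400:]=cv2.resize(s[90:230,200:325],(400,450),interpolation=2)
cv2.imwrite("pics/c4.png",h)
```

```text
[ 0.55346589 -0.05045857  0.34552763] [-3.13207415e+00  2.40377501e-01  1.01236530e-03] [ 0.30042128 -1.14873065 -1.05898484]
101
[[ 2.540e+02  1.740e+02  1.120e+01 -1.100e+00  1.848e+02  5.646e+02
  -5.100e+01  1.607e+02]
 [ 2.570e+02  1.750e+02  1.000e+01  1.500e+00  1.860e+02  5.630e+02
  -5.340e+01  1.595e+02]
 [ 2.540e+02  1.770e+02  8.900e+00 -1.100e+00  1.835e+02  5.623e+02
  -5.070e+01  1.620e+02]
 [ 2.560e+02  1.780e+02  6.100e+00  6.000e-01  1.913e+02  5.593e+02
  -5.200e+01  1.542e+02]
 [ 2.530e+02  1.800e+02  4.100e+00 -2.000e+00  1.924e+02  5.577e+02
  -4.900e+01  1.531e+02]
 [ 2.550e+02  1.810e+02  3.200e+00 -2.000e-01  1.922e+02  5.566e+02
  -5.070e+01  1.533e+02]
 [ 2.570e+02  1.820e+02  2.200e+00  1.500e+00  1.925e+02  5.553e+02
  -5.220e+01  1.531e+02]
 [ 2.540e+02  1.840e+02  1.900e+00 -1.100e+00  1.867e+02  5.554e+02
  -4.960e+01  1.589e+02]
 [ 2.550e+02  1.850e+02  1.600e+00 -2.000e-01  1.847e+02  5.549e+02
  -5.040e+01  1.608e+02]
 [ 2.560e+02  1.860e+02  1.500e+00  6.000e-01  1.816e+02  5.547e+02
  -5.120e+01  1.639e+02]
 [ 2.570e+02  1.870e+02  8.000e-01  1.50
[... 191 characters left out ...]
  1.702e+02  5.548e+02
  -4.870e+01  1.754e+02]
 [ 2.540e+02  1.910e+02  1.800e+00 -1.000e+00  1.651e+02  5.553e+02
  -4.960e+01  1.804e+02]
 [ 2.550e+02  1.920e+02  1.600e+00 -3.000e-01  1.629e+02  5.550e+02
  -5.040e+01  1.826e+02]]
66
[[267.  181.  536.5 -61.3  80.2]
 [245.  183.  538.4 -36.6  82.2]
 [262.  183.  536.4 -55.5  85.7]
 [267.  183.  536.  -60.9  87.4]
 [246.  184.  537.8 -37.7  84.9]
 [251.  184.  537.4 -43.3  86.6]
 [261.  184.  535.7 -54.2  86.8]
 [266.  184.  534.9 -59.7  86.8]
 [245.  185.  537.2 -36.6  86.6]
 [250.  185.  536.3 -42.   86. ]
 [261.  185.  534.7 -54.1  87.2]
 [266.  185.  533.8 -59.5  86.9]
 [246.  186.  536.2 -37.5  87.4]
 [251.  186.  534.9 -42.9  86. ]]
```

View pics/c4.png

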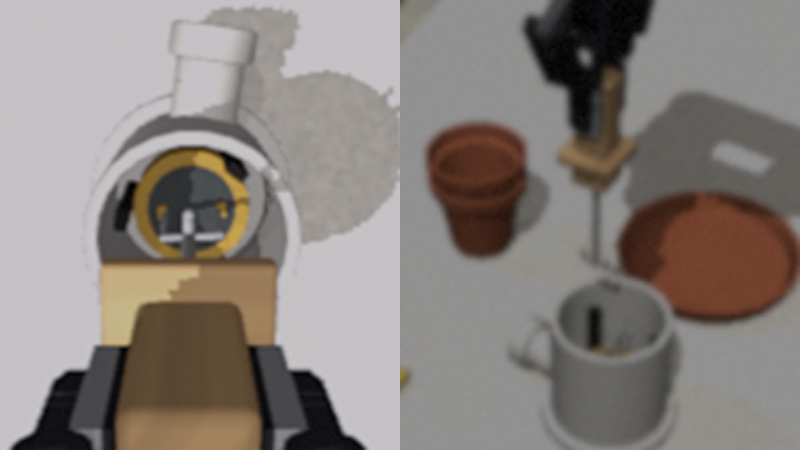

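The crop shows the shank (188,215) in front of the bar (160–220,238), with the plug's brass ring around it. The shank axis sits on the tool axis within 0.5 mm and 17 mm to the +x side of the bar, so I descend.

>>> apply_moves:
  rows: [0,0.002,0.02,0,0,0,0,0.002,0.04,0,0,0,0,0.002,0.06,0,0,0,0,0.002,0.075,0,0,0,0,0.002,0.09,0,0,0,0,0.002,0.1,0,0,0,0,0.002,0.11,0,0,0,0,0.002,0.12,0,0,0,0,0.002,0.13,0,0,0,0,0.002,0.138,0,0,0,0,0.002,0.138,0,0,0,0,0.002,0.138,0,0,0]

```text
t: 7.4
tool_pos: [0.5535, -0.0529, 0.2632]
tool_rot: [-3.132, 0.243, -0.0]
contact_force: [-0.3, -0.1, -1.0]
opening: 0.0231
grip_force: 59.4
```

>>> apply_moves:
  rows: [-0.003,0,0,0,0,0,-0.006,0,0,0,0,0,-0.009,0,0,0,0,0,-0.012,0,0,0,0,0,-0.015,0,0,0,0,0,-0.018,0,0,0,0,0,-0.02,0,0,0,0,0,-0.02,0,0,0,0,0,-0.02,0,0,0,0,0]

```text
t: 8.3
tool_pos: [0.5416, -0.051, 0.2631]
tool_rot: [3.132, -0.243, 0.0]
contact_force: [0.3, 0.4, -0.2]
opening: 0.0232
grip_force: 59.4
```

Run:
```python
from h import *
w,d,K,C=save("wrist","w5"); P=cloud(d,K,C); o=ctrl.get_obs(); print(o["tool_pos"],o["contact_force"])
m=(P[...,2]>.076)&(P[...,2]<.095)&(abs(P[...,0]-.537)<.02)&(abs(P[...,1]+.05)<.02)&(d>0);v,u=np.where(m);print(m.sum())
print(np.round(np.c_[u,v,P[m]*1000],1)[::max(1,m.sum()//14)])
```

```text
[ 0.54163061 -0.0510605   0.26315665] [-0.01572585  0.14739123 -0.65537031]
62
[[254.  174.  552.7 -51.7  77.6]
 [255.  175.  551.6 -52.4  77.3]
 [254.  176.  550.7 -51.3  76.4]
 [253.  177.  550.1 -50.4  77. ]
 [255.  178.  548.9 -51.9  77. ]
 [255.  185.  543.3 -51.1  78.8]
 [255.  186.  543.5 -51.1  82.9]
 [253.  187.  543.  -49.3  83.4]
 [257.  187.  542.3 -52.6  82.4]
 [255.  188.  543.6 -51.1  89.7]
 [253.  189.  543.2 -49.4  90.2]
 [257.  189.  542.7 -52.6  90.2]
 [257.  190.  542.2 -52.5  91.6]
 [252.  191.  542.1 -48.4  91.9]
 [238.  192.  539.  -35.5  77.3]
 [269.  192.  536.5 -62.   82.8]]
```

>>> apply_moves:
  rows: [0,0,-0.004,0,0,0,0,0,-0.008,0,0,0,0,0,-0.011,0,0,0,0,0,-0.014,0,0,0,0,0,-0.014,0,0,0]

```text
t: 8.85
tool_pos: [0.5418, -0.0511, 0.272]
tool_rot: [3.132, -0.243, 0.001]
contact_force: [0.1, -0.0, -0.9]
opening: 0.0232
grip_force: 59.4
```

>>> apply_moves:
  rows: [0,0,-0.003,0,0,0,0,0,-0.006,0,0,0,0,0,-0.009,0,0,0,0,0,-0.009,0,0,0]

```text
t: 9.25
tool_pos: [0.5414, -0.051, 0.2761]
tool_rot: [-3.132, 0.243, 0.001]
contact_force: [0.8, -0.6, -4.6]
opening: 0.0237
grip_force: 59.0
```

The force shows the bar seated on the arm. I lift slowly.

>>> apply_moves:
  rows: [0,0,-0.004,0,0,0,0,0,-0.008,0,0,0,0,0,-0.012,0,0,0,0,0,-0.016,0,0,0,0,0,-0.02,0,0,0,0,0,-0.024,0,0,0,0,0,-0.028,0,0,0]

```text
t: 9.95
tool_pos: [0.5415, -0.051, 0.2938]
tool_rot: [-3.132, 0.243, 0.001]
contact_force: [-0.1, 0.5, -12.3]
opening: 0.0235
grip_force: 59.2
```

>>> apply_moves:
  rows: [0,0,-0.005,0,0,0,0,0,-0.01,0,0,0,0,0,-0.015,0,0,0,0,0,-0.02,0,0,0,0,0,-0.025,0,0,0,0,0,-0.03,0,0,0,0,0,-0.036,0,0,0,0,0,-0.042,0,0,0,0,0,-0.048,0,0,0,0,0,-0.054,0,0,0,0,0,-0.06,0,0,0,0,0,-0.066,0,0,0,0,0,-0.072,0,0,0]

```text
t: 11.25
tool_pos: [0.5416, -0.051, 0.3372]
tool_rot: [-3.132, 0.243, -0.0]
contact_force: [0.6, 1.1, -11.6]
opening: 0.0237
grip_force: 59.2
```

>>> apply_moves:
  rows: [0,0,-0.006,0,0,0,0,0,-0.012,0,0,0,0,0,-0.018,0,0,0,0,0,-0.024,0,0,0,0,0,-0.03,0,0,0,0,0,-0.037,0,0,0,0,0,-0.044,0,0,0,0,0,-0.051,0,0,0,0,0,-0.058,0,0,0,0,0,-0.065,0,0,0,0,0,-0.072,0,0,0,0,0,-0.08,0,0,0,0,0,-0.088,0,0,0,0,0,-0.095,0,0,0,0,0,-0.1,0,0,0,0,0,-0.1,0,0,0,0,0,-0.1,0,0,0]

```text
t: 12.95
tool_pos: [0.5416, -0.0511, 0.3968]
tool_rot: [-3.132, 0.243, 0.0]
contact_force: [-0.7, 0.2, -9.5]
opening: 0.0232
grip_force: 59.5
```

Run:
```python
from h import *
s,d,K,C=save("side","s6"); o=ctrl.get_obs(); print(o["tool_pos"],o["contact_force"])
w,_,_,_=save("wrist","w6")
h=np.zeros((450,800,3),np.uint8); h[:,:400]=cv2.resize(w[90:270,180:340],(400,450),interpolation=2); h[:,400:]=cv2.resize(s[90:230,200:325],(400,450),interpolation=2)
cv2.imwrite("pics/c6.png",h)
```

```text
[ 0.54151423 -0.05101794  0.3966111 ] [  0.27235775   0.36775339 -10.01445124]
```

View pics/c6.png

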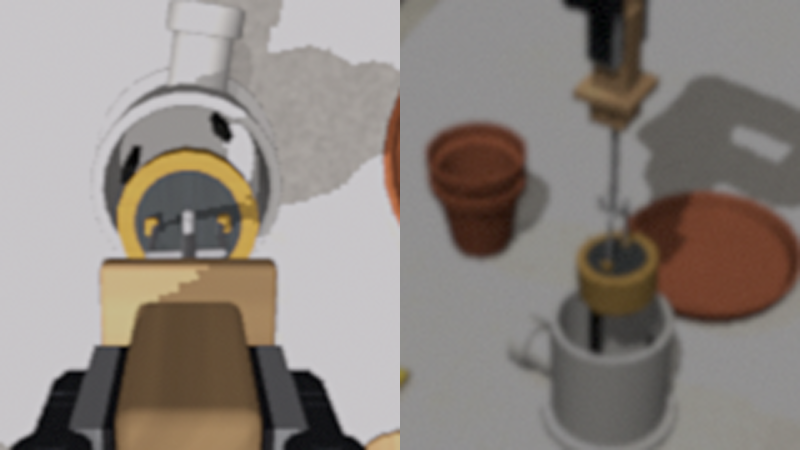

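The plug hangs nearly level, clear of the mouth (side crop, about (617,275)). I carry it to the saucer.

>>> apply_moves:
  rows: [0,0.004,-0.01,0,0,0,0,0.012,-0.015,0,0,0,0,0.024,-0.015,0,0,0,0.001,0.04,-0.015,0,0,0,0.002,0.06,-0.015,0,0,0,0.003,0.083,-0.015,0,0,0,0.004,0.107,-0.015,0,0,0,0.005,0.131,-0.015,0,0,0,0.005,0.155,-0.015,0,0,0,0.006,0.179,-0.015,0,0,0,0.007,0.203,-0.015,0,0,0,0.008,0.227,-0.015,0,0,0,0.008,0.25,-0.015,0,0,0,0.009,0.272,-0.015,0,0,0,0.01,0.291,-0.015,0,0,0,0.01,0.306,-0.015,0,0,0,0.01,0.317,-0.015,0,0,0,0.01,0.324,-0.015,0,0,0,0.01,0.328,-0.015,0,0,0,0.01,0.328,-0.015,0,0,0]

```text
t: 15.05
tool_pos: [0.5171, -0.2464, 0.4059]
tool_rot: [-3.132, 0.243, 0.0]
contact_force: [-0.4, -0.4, -8.6]
opening: 0.0234
grip_force: 59.5
```

Run:
```python
from h import *
s,d,K,C=save("wrist","w7"); o=ctrl.get_obs(); print(o["tool_pos"],o["tool_rot"],o["contact_force"]); P=cloud(d,K,C)
def circ(X):
    A=np.c_[2*X,np.ones(len(X))]; s=np.linalg.lstsq(A,(X**2).sum(1),rcond=None)[0]; return s[:2],np.sqrt(s[2]+s[:2]@s[:2])
def rimfit(tag):
    im,d,K,C=load(tag); P=cloud(d,K,C); r=np.linalg.norm(P[...,:2]-[.515,-.247],axis=-1)
    m=(P[...,2]>.018)&(P[...,2]<.026)&(r>.072)&(r<.092)&(d>0); print(tag,m.sum(),circ(P[m][:,:2]),P[m].min(0),P[m].max(0))
rimfit("w1"); rimfit("w7"); rimfit("side0")
# plug top ring: yellow pixels
m=(P[...,2]>.15)&(P[...,2]<.2)&(d>0)&(np.linalg.norm(P[...,:2]-o["tool_pos"][:2],axis=-1)<.045)
q=P[m]; print(m.sum(), np.histogram(q[:,2],8))
z0=np.median(q[:,2]); q=q[abs(q[:,2]-z0)<.006]; A=np.c_[q[:,:2],np.ones(len(q))]; print("plane",np.linalg.lstsq(A,q[:,2],rcond=None)[0],q.min(0),q.max(0))
```

```text
[ 0.51718153 -0.24620916  0.40589775] [-3.13190702e+00  2.42743012e-01  2.72895395e-05] [ 0.04185026 -1.48807011 -9.15443652]
w1 2426 (array([ 0.51519781, -0.24521951]), np.float64(0.08060660126511923)) [ 0.43023137 -0.32941703  0.01800267] [ 0.59869541 -0.1620256   0.02414553]
w7 1269 (array([ 0.51472515, -0.24573665]), np.float64(0.08057160768330197)) [ 0.44409091 -0.32959047  0.01800337] [ 0.59826295 -0.16182542  0.02412438]
side0 340 (array([ 0.51535071, -0.24576767]), np.float64(0.08052271320153694)) [ 0.43220121 -0.33103851  0.01801555] [ 0.59863295 -0.16307108  0.02593952]
1849 (array([  19,   15,   26, 1629,  126,   11,   11,   12]), array([0.15001957, 0.15616008, 0.16230059, 0.16844109, 0.1745816 ,
       0.18072211, 0.18686262, 0.19300313, 0.19914364]))
plane [-0.07451766 -0.02386688  0.20547664] [ 0.49580015 -0.27431305  0.16748646] [ 0.54094053 -0.21713104  0.17856772]
```

>>> apply_moves:
  rows: [0,0,0.01,0,0,0,0,0,0.024,0,0,0,0,0,0.042,0,0,0,0,0,0.062,0,0,0,0,0,0.082,0,0,0,0,0,0.102,0,0,0,0,0,0.122,0,0,0,0,0,0.142,0,0,0,0,0,0.16,0,0,0,0,0,0.174,0,0,0,0,0,0.186,0,0,0,0,0,0.196,0,0,0,0,0,0.203,0,0,0,0,0,0.207,0,0,0,0,0,0.207,0,0,0,0,0,0.207,0,0,0]

```text
t: 16.7
tool_pos: [0.5173, -0.2465, 0.2821]
tool_rot: [3.132, -0.243, 0.001]
contact_force: [0.1, -0.3, -9.5]
opening: 0.0229
grip_force: 59.7
```

>>> apply_moves:
  rows: [0,0,0.002,0,0,0,0,0,0.004,0,0,0,0,0,0.006,0,0,0,0,0,0.008,0,0,0,0,0,0.01,0,0,0,0,0,0.012,0,0,0,0,0,0.014,0,0,0,0,0,0.014,0,0,0]

```text
t: 17.5
tool_pos: [0.5171, -0.2464, 0.2731]
tool_rot: [-3.132, 0.243, 0.001]
contact_force: [-0.4, -0.1, -9.3]
opening: 0.0233
grip_force: 59.7
```

Not down yet. I continue, following the righting by a few mm towards −x.

>>> apply_moves:
  rows: [0,0,0.002,0,0,0,-0.001,0,0.004,0,0,0,-0.003,0,0.006,0,0,0,-0.004,0,0.008,0,0,0,-0.004,0,0.01,0,0,0,-0.004,0,0.01,0,0,0]

```text
t: 18.1
tool_pos: [0.515, -0.2462, 0.2679]
tool_rot: [3.132, -0.243, 0.002]
contact_force: [-1.7, -0.3, -2.1]
opening: 0.0234
grip_force: 60.8
```

>>> apply_moves:
  rows: [0,0,0.004,0,0,0,0,0,0.008,0,0,0,0,0,0.012,0,0,0,0,0,0.016,0,0,0,0,0,0.018,0,0,0,0,0,0.018,0,0,0]

```text
t: 18.7
tool_pos: [0.5147, -0.2459, 0.2561]
tool_rot: [-3.132, 0.243, 0.0]
contact_force: [0.9, 0.6, -0.5]
opening: 0.0231
grip_force: 60.7
```

Run:
```python
from h import *
s,d,K,C=save("side","s8"); o=ctrl.get_obs(); print(o["tool_pos"],o["contact_force"])
w,dw,Kw,Cw=save("wrist","w8"); P=cloud(dw,Kw,Cw)
r=np.linalg.norm(P[...,:2]-[.515,-.2455],axis=-1)
m=(P[...,2]>.03)&(P[...,2]<.047)&(r<.05)&(dw>0); q=P[m]; A=np.c_[q[:,:2],np.ones(len(q))]; print("plugtop",m.sum(),np.median(q[:,2]),np.linalg.lstsq(A,q[:,2],rcond=None)[0],q.min(0),q.max(0))
m=(P[...,2]>.07)&(P[...,2]<.09)&(r<.03)&(dw>0);v,u=np.where(m);print(m.sum());print(np.round(np.c_[u,v,P[m]*1000],1)[::max(1,m.sum()//12)])
h=np.zeros((450,800,3),np.uint8); h[:,:400]=cv2.resize(w[90:270,180:340],(400,450),interpolation=2); h[:,400:]=cv2.resize(s[110:210,245:345],(400,450),interpolation=2)
cv2.imwrite("pics/c8.png",h)
```

```text
[ 0.51478257 -0.24599276  0.25632631] [-0.42064234 -0.32373149 -0.41722832]
plugtop 1888 0.03883264347926105 [-0.04052288  0.00450244  0.06097731] [ 0.49652452 -0.27387397  0.03001698] [ 0.5394335  -0.21653602  0.04620279]
53
[[ 255.   174.   525.5 -247.4   70.2]
 [ 253.   176.   524.2 -245.5   70.9]
 [ 253.   177.   523.3 -245.3   70.3]
 [ 255.   178.   522.4 -246.9   71.3]
 [ 253.   186.   516.3 -244.2   73.7]
 [ 257.   186.   515.4 -247.5   72.3]
 [ 255.   187.   516.6 -246.    79.2]
 [ 253.   188.   516.2 -244.2   79.7]
 [ 257.   188.   515.7 -247.5   79.7]
 [ 255.   189.   516.8 -246.    86.2]
 [ 253.   190.   516.4 -244.3   86.8]
 [ 257.   190.   515.1 -247.4   84. ]
 [ 257.   191.   515.4 -247.4   87.8]
 [ 271.   192.   508.2 -258.6   72. ]]
```

View pics/c8.png

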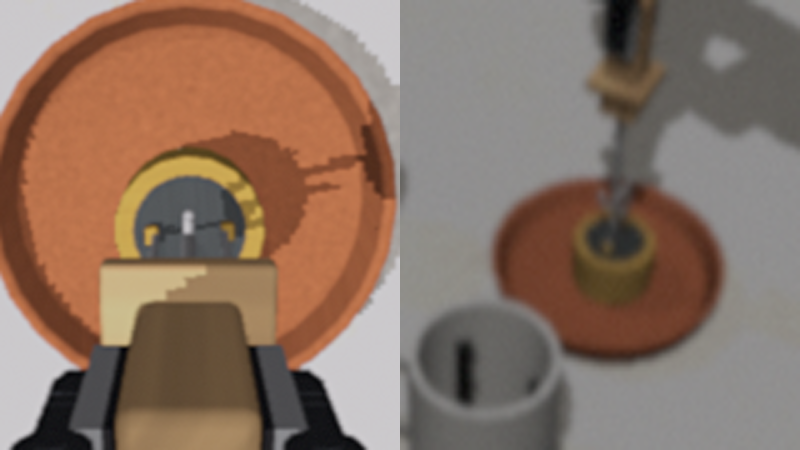

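The plug stands upright in the saucer, with its top at z 0.039 as it should be. I slide the hook out along +x, then lift.

>>> apply_moves:
  rows: [0.004,0,0,0,0,0,0.008,0,0,0,0,0,0.012,0,0,0,0,0,0.016,0,0,0,0,0,0.02,0,0,0,0,0,0.024,0,0,0,0,0,0.025,0,0,0,0,0,0.025,0,0,0,0,0]

```text
t: 19.6
tool_pos: [0.5297, -0.2484, 0.2565]
tool_rot: [-3.132, 0.243, 0.0]
contact_force: [-0.1, 0.3, -1.4]
opening: 0.0232
grip_force: 60.7
```

>>> apply_moves:
  rows: [0,0,-0.006,0,0,0,0,0,-0.014,0,0,0,0,0,-0.024,0,0,0,0,0,-0.034,0,0,0,0,0,-0.06,0,0,0,0,0,-0.1,0,0,0,0,0,-0.15,0,0,0,0,0,-0.15,0,0,0,0,0,-0.15,0,0,0]

```text
t: 20.5
tool_pos: [0.5299, -0.2485, 0.3483]
tool_rot: [3.131, -0.243, 0.004]
contact_force: [0.5, 0.7, -1.9]
opening: 0.0231
grip_force: 60.8
```

Run:
```python
from h import *
w,dw,Kw,Cw=save("wrist","w9"); P=cloud(dw,Kw,Cw); o=ctrl.get_obs(); print(o["tool_pos"],o["tool_rot"],o["contact_force"])
def circ(X):
    A=np.c_[2*X,np.ones(len(X))]; s=np.linalg.lstsq(A,(X**2).sum(1),rcond=None)[0]; return s[:2],np.sqrt(s[2]+s[:2]@s[:2])
r=np.linalg.norm(P[...,:2]-[.515,-.2455],axis=-1)
m=(P[...,2]>.035)&(P[...,2]<.043)&(r<.05)&(dw>0); q=P[m]; A=np.c_[q[:,:2],np.ones(len(q))]; print("plugtop",m.sum(),np.median(q[:,2]),np.linalg.lstsq(A,q[:,2],rcond=None)[0],q.min(0),q.max(0))
m=(P[...,2]>.018)&(P[...,2]<.026)&(r>.072)&(r<.092)&(dw>0); print(circ(P[m][:,:2]))
```

```text
[ 0.52947918 -0.24826849  0.34657936] [ 3.13215424e+00 -2.43173273e-01  1.16716637e-04] [ 0.22977757  0.00908545 -1.526276  ]
plugtop 1242 0.038803662755595825 [-0.00602459  0.000201    0.0419636 ] [ 0.48782592 -0.2736679   0.03509299] [ 0.53944033 -0.21639424  0.04282612]
(array([ 0.51482843, -0.24577381]), np.float64(0.08056221670545737))
```

The plug is free and level, within about 5 mm of the saucer's centre, and the saucer has not moved. Back to the block.

>>> apply_moves:
  rows: [-0.006,-0.03,-0.01,0,0,0,-0.018,-0.085,-0.01,0,0,0,-0.033,-0.155,-0.01,0,0,0,-0.048,-0.23,-0.01,0,0,0,-0.063,-0.305,-0.01,0,0,0,-0.08,-0.38,-0.01,0,0,0,-0.096,-0.455,-0.01,0,0,0,-0.112,-0.53,-0.01,0,0,0,-0.126,-0.6,-0.01,0,0,0,-0.14,-0.66,-0.01,0,0,0,-0.15,-0.71,-0.01,0,0,0,-0.158,-0.75,0,0,0,0,-0.164,-0.7765,0,0,0,0,-0.164,-0.7765,0,0,0,0,-0.164,-0.7765,0,0,0,0,-0.164,-0.7765,0,0,0,0]

```text
t: 22.15
tool_pos: [0.5043, 0.2264, 0.3465]
tool_rot: [3.132, -0.245, -0.0]
contact_force: [0.3, 0.4, -0.6]
opening: 0.0233
grip_force: 60.8
```

Run:
```python
from h import *
w,d,K,C=save("wrist","w10"); o=ctrl.get_obs(); print(o["tool_pos"],o["tool_rot"],o["contact_force"])
P=cloud(d,K,C); T=np.array(ctrl.camera_model("wrist")["tool_from_camera"])
Q=(P-C[:3,3])@C[:3,:3]@T[:3,:3].T+T[:3,3]
m=(P[...,2]>.115)&(P[...,2]<.124)&(np.linalg.norm(P[...,:2]-[.504,.2272],axis=-1)<.065)&(d>0); q=Q[m]
for z in(.1,): print("block top in tool: x",q[:,0].min(),q[:,0].max()," y",q[:,1].min(),q[:,1].max(),cv2.minAreaRect((q[:,:2]*1000).astype(np.float32)))
m=(abs(Q[...,0])<.006)&(abs(Q[...,1])<.008)&(Q[...,2]>.14)&(Q[...,2]<.19)&(d>0); print(m.sum(),np.median(Q[m],0), (Q[m][:,1].min()+Q[m][:,1].max())/2)
```

```text
[0.50443882 0.22631124 0.34663525] [ 3.13178653e+00 -2.45315787e-01  1.98851352e-04] [-0.31234638  0.16238064 -0.89684432]
block top in tool: x -0.04034870879250246 0.03962620270351926  y -0.04135002768194073 0.03895573699622292 ((-0.4756050109863281, -1.2268600463867188), (80.00648498535156, 80.15540313720703), 0.1920507401227951)
51 [ 0.00135307 -0.00025796  0.17506565] -0.0006657961974929701
```

>>> apply_moves:
  rows: [0,-0.001,0.03,0,0,0,0,-0.001,0.065,0,0,0,0,-0.001,0.1,0,0,0,0,-0.001,0.13,0,0,0,0,-0.001,0.15,0,0,0,0,-0.001,0.16,0,0,0,0,-0.001,0.168,0,0,0,0,-0.001,0.175,0,0,0,0,-0.001,0.182,0,0,0,0,-0.001,0.188,0,0,0,0,-0.001,0.194,0,0,0,0,-0.001,0.2,0,0,0,0,-0.001,0.204,0,0,0,0,-0.001,0.204,0,0,0]

```text
t: 23.6
tool_pos: [0.5042, 0.2277, 0.2236]
tool_rot: [3.132, -0.243, -0.001]
contact_force: [0.0, -0.4, -1.2]
opening: 0.0231
grip_force: 60.8
```

Entering freely. The last few mm:

>>> apply_moves:
  rows: [0,0,0.002,0,0,0,0,0,0.004,0,0,0,0,0,0.005,0,0,0,0,0,0.005,0,0,0]

```text
t: 24.0
tool_pos: [0.5043, 0.2277, 0.221]
tool_rot: [3.132, -0.243, -0.0]
contact_force: [-0.4, 0.1, -1.2]
opening: 0.0231
grip_force: 60.8
```

>>> apply_moves:
  rows: [0,0,0,0,0,0,0,0,0,0,0,0,0,0,0,0,0,0,0,0,0,0,0,0,0,0,0,0,0,0,0,0,0,0,0,0,0,0,0,0,0,0,0,0,0,0,0,0]
  grip: 1

```text
t: 24.8
tool_pos: [0.5044, 0.2277, 0.2211]
tool_rot: [3.132, -0.243, 0.0]
contact_force: [-1.1, -0.7, 0.5]
opening: 0.0855
grip_force: 0.0
```

>>> apply_moves:
  rows: [0,0,-0.02,0,0,0,0,0,-0.06,0,0,0,0,0,-0.12,0,0,0,0,0,-0.15,0,0,0,0,0,-0.15,0,0,0,0,0,-0.15,0,0,0]

```text
t: 25.4
tool_pos: [0.5044, 0.2277, 0.3114]
tool_rot: [-3.132, 0.243, -0.001]
contact_force: [-0.3, -0.5, -0.0]
opening: 0.0852
grip_force: 0.0
```

Run:
```python
from h import *
im,d,K,C=save("wrist","w11"); P=cloud(d,K,C); o=ctrl.get_obs(); print(o["t"],o["tool_pos"],o["opening"])
r=np.linalg.norm(P[...,:2]-[.504,.2272],axis=-1)
for zl,zh,rr in((.172,.2,.03),(.1235,.14,.04),(.115,.122,.07)):
    m=(P[...,2]>zl)&(P[...,2]<zh)&(r<rr)&(d>0); q=P[m]; print(m.sum(),np.median(q[:,2]),cv2.minAreaRect((q[:,:2]*1000).astype(np.float32)))
s=save("side","s11")[0]
h=np.zeros((450,800,3),np.uint8); h[:,:400]=cv2.resize(s[240:350,180:290],(400,450),interpolation=2); h[:,400:]=cv2.resize(s[130:230,245:345],(400,450),interpolation=2)
cv2.imwrite("pics/c11.png",h)
```

```text
25.45 [0.50394458 0.22762274 0.31006422] 0.08529535085111371
1176 0.18125055401297938 ((504.2850646972656, 228.19361877441406), (23.670379638671875, 23.787872314453125), 81.01612854003906)
1055 0.12745048769586947 ((504.1568908691406, 228.33517456054688), (39.99283218383789, 39.85261154174805), 81.48916625976562)
5440 0.11950458502888672 ((503.8446960449219, 227.5675506591797), (80.36260223388672, 80.47566986083984), 80.6800765991211)
```

View pics/c11.png

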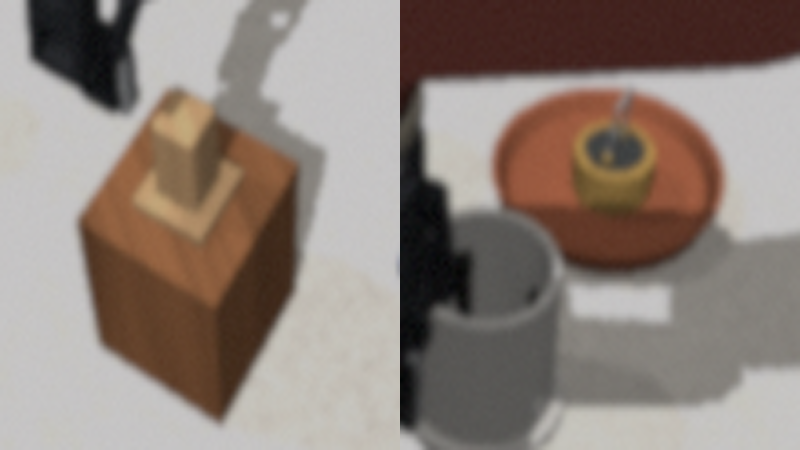

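The hook's collar sits flat on the block, 0.8 mm off centre and upright. The plug stands in the middle of the saucer, and the gripper touches nothing.

```bash
python3 -c "
from station import ctrl
print(ctrl.finish_job())"
```

```text
the job is handed in; nothing more can be done
None
```

The job is handed in (no verdict came back): my last measurements had the plug upright about 5 mm from the saucer's centre, the hook fully home in its block, and the gripper clear at 25 s of the 72 s allowed.

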